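# Slide the drip tray home under the dish rack

## Task

The drip tray has been emptied and left askew in front of the dish rack. Push it along the worktop, never lifting or tipping it, squarely in between the rack's two front legs and on until it sits fully home against the bar at the back. Leave the cups on the rack and the things about the worktop undisturbed.

Things in the scene. Friction and masses are not known exactly. Their poses are not given: they have to be found in the camera images.
- tray: Loose grey-green plastic drip tray flat on the worktop, 0.25-0.5 kg, 170 mm (its x) by 210 mm (its y), walls upright, 15 mm high, corners rounded to 18 mm. Origin: centre of the underside; +x to the rear edge, which goes in first. Starts in front of the rack, turned up to 0.3 rad and shifted up to 50 mm sideways from the rack's centre line. Slides by plain friction.
- tray_front (a point): Middle of the tray's front wall (tray x = -85 mm), 12 mm above the worktop: the flat face to push on. Its middle 150 mm is a raised pull, 28 mm high.
- rack: Small steel-wire dish rack, fixed. Origin: on the worktop below its middle; +x from its open front (robot side) to its back, y to its left. Outer size 150 x 237 mm; dish grid 54 mm above the worktop, side rails to 102 mm from x = -20 mm back, two white plates at the back to 195 mm. Tray fully home: its origin at rack x = -20 mm, y = 0, same heading.
- rack_gap (a point): Middle of the gap between the two upright front legs (10 mm round wire, rack x = -70 mm, y = +-113.5 mm), on the worktop. Gap 217 mm wide for the 210 mm tray; runners along the worktop keep the same gap to the back, where a 13 mm high bar (front face at rack x = +65 mm) stops the tray's rear edge. When home, the tray's front wall is 35 mm in front of this point.
- mug_1: Cup with a diamond pattern, upside down on the left half of the rack, 58 mm across, 84 mm with the handle, 49 mm tall. Origin: its underside as it stands, z up. Not to be disturbed.
- mug_2: Cup with a pink band, upside down on the right half of the rack, loose, 60 mm across, 87 mm with the handle, 56 mm tall. Origin: its underside as it stands, z up. Not to be disturbed.
- egg_timer: Round white kitchen timer, 65 mm across, 50 mm tall, loose, at the back to the right of the rack. Not to be disturbed.
- garlic: Garlic bulb, 54 mm, loose, to the right of the rack. Not to be disturbed.
- teaspoon_1: Steel teaspoon, 139 mm long, 10 mm high, loose on the worktop at the front right. Not to be disturbed.

How it is judged (in metres and radians):
On the way:
1. the tray's rear edge is in between the two front legs (x of tray in the frame of rack above -0.135 m and y of tray in the frame of rack between -0.009 and 0.009 m), for 0.05 s.
At the end, for the whole second after the job is handed in: The tray lies flat on the worktop and at rest between the rack's runners, its rear edge within 6 mm of the back bar, within 6 mm of the centre line and 0.06 rad of the rack's heading; the cup with the pink band is within 20 mm and the timer, garlic and teaspoon within 30 mm of where they stood (x of tray in the frame of rack between -0.026 and -0.014 m and y of tray in the frame of rack between -0.006 and 0.006 m and angle between the x axis of tray and the x axis of rack, either way round below 0.06 rad and angle between tray's own z axis and vertical below 0.04 rad and height (world z) of tray below 0.004 m and linear speed of tray below 0.01 m/s and distance of mug_2 from where it was at the start of the episode below 0.02 m and distance of each of egg_timer, garlic, teaspoon_1 from where it was at the start of the episode below 0.03 m); the robot touches nothing.
It fails at once if the tray is lifted off the worktop (over 10 mm) or tipped (over 0.12 rad) (height (world z) of tray above 0.01 m or angle between tray's own z axis and vertical above 0.12 rad).
It fails at once if the cup with the pink band is shoved by more than 20 mm or tipped over, or the cup with the diamonds is knocked (over 3 N) (distance of mug_2 from where it was at the start of the episode above 0.02 m or angle between mug_2's own z axis and vertical above 0.3 rad or contact force between any of the arm, the fingers and mug_1 above 3 N).
It fails at once if the timer, the garlic or the teaspoon is pushed away by more than 30 mm (distance of any of egg_timer, garlic, teaspoon_1 from where it was at the start of the episode above 0.03 m).
It also fails if it takes over 64 s, if anything falls off the work surface, if the arm or the gripper's body presses on something with over 40 N, if the wrist force passes 120 N, or if a joint passes its speed limit or range.

## Robot

A 7-joint arm with a two-finger parallel gripper is mounted at the origin on a cart in front of the work surface, level with it; the furniture and walls round the work are solid. World frame = base frame: x ahead of the robot, y to its left, z up, the work surface at z = 0. Lengths are in mm, angles in rad, forces in N, time in s.
With the tool pointing down it reaches from about 400 to 875 mm from the base axis. Payload 4.4 kg.
Tool frame: the origin (TCP) lies at the very end of the fingers, on their centre line; the grasp point (between the pads) lies 19 mm behind it; z points along the fingers, y is the direction in which the jaws open and shut (so a half turn about z gives the same grasp; the last joint's range is limited). The gripper opens to 85 mm and grips with 20 to 120 N. Pads are 22 mm wide; open, the fingers measure 114 mm over their backs; the gripper's body (76 mm by 85 mm) begins 54 mm behind the grasp point. The pads swing forward as they close: fully open they stand 13 mm farther back than shut.
Start: joints at [1.09, 0.628, 0.038, 1.517, -0.027, 0.996, -0.02], TCP at [261.983, -594.881, 231.313] pointing down, gripper open.
Joint ranges: [-3.06, 3.06], [-0.37, 2.12], [-1.25, 1.32], [0.18, 2.47], [-1.1, 4.24], [0.23, 1.98], [-2.94, 2.94]. Speed limits (rad/s): [2.57, 2.57, 3.14, 3.14, 3.14, 3.14, 3.14].

## Interface

Orientations are given as [roll, pitch, yaw] about the fixed x, y, z axes, in that order (R = Rz(yaw) Ry(pitch) Rx(roll)).
In Python, from cell import read_state, get_image, finish_job gives the robot as it stands.
- The arm moves only by the tool carry_out, never from a script. Its argument "series" is a list that holds one entry, the list of rows, each a list of 7 numbers: the shift along the tool's x, y, z in cm, then the turn, a rotation vector about the tool's x, y, z in rad, then the finger opening in cm, from 0 to 8.54. In form: [[[x, y, z, wx, wy, wz, grip], ...]]. A call has 1 to 5 rows; each row is the pose to reach, as a shift and turn from the pose commanded when the call began, along the tool's axes at that moment; what a row does not reach only later rows make up. A row lasts 1/12 s, in which the tool goes at most 41.7 mm and 7.16 degrees, less where a joint would pass 70% of its speed; a pose out of reach is approached as far as the arm can. A call with a gripper value outside its range is refused whole. The fingers move at their own pace and stop on an object; the grip force is fixed at half the most. Time passes only in rows, so rows that repeat a pose let the fingers close. It gives the time, the measured TCP pose, the force and the opening at its end, in the units of the state.
- read_state(): the state, without advancing time (a new reading comes with each control period).
- get_image(name): name is "scene" or "top" or "wrist"; returns a dict with "img" (420x560x3 uint8, blue, green, red), "z_map" (420x560 float32, mm along the optical axis (not along the pixel's ray), 0 where there is no reading), "mtx" (3x3 intrinsics, pixels), "T" (4x4, takes a point from camera to world coordinates); the wrist camera has in their place "T_tool_cam" (4x4, takes a point from camera to tool coordinates, whose origin is the TCP and whose axes are the flange's). Camera axes: x right, y down, z forward; pixel columns grow to the right and rows downward; lengths in mm; the calibration is good to about 2 mm. The wrist camera is an equidistant fisheye: a pixel r from the principal point sees the ray r / f radians off the axis. A picture is of the moment at which its call begins: read the wrist's pose just before it.
- finish_job(): hands the job in, once; it reports no verdict.
The state is a dict: "clock": time; "qpos": joint angles; "qd": joint speeds; "tau": joint torques, N m; "eef_pos": TCP position; "tool_rot": TCP orientation; "force": force on the tool from outside, world axes, zero at the start; "torque": the same for the moment, N m; "width": finger opening in mm.
Only numpy, scipy, OpenCV 4.12 (cv2) and the standard library are available. Lean on these libraries where they do the work, as an engineer would, in place of code of your own. Each camera call takes 0.05 s, during which the arm holds its last target.

## Working session

There is one attempt and no reset: what is moved stays moved. The work goes in short steps, Python scripts to look and compute and a tool call to move; the robot and the scene stay as the last step left them, time stands still between calls to the robot, and variables do not carry over. Pictures are saved under pics/ and viewed, and the job is handed in when it is done.

Besides the shell and the picture viewer there is one more tool, called after "Call:" as a command line: name --argument value ..., lists and objects as JSON in quotes. carry_out: Moves the arm, as the interface text tells. Its arguments: {"type":"object","properties":{"series":{"type":"array","items":{"type":"array","items":{"type":"array","items":{"type":"number"}}}}},"required":["series"]}

```bash
ls; mkdir -p pics; python3 - <<'E'
from cell import read_state, get_image
import cv2
s=read_state()
for k in s: print(k,s[k])
for n in ["scene","top"]:
    d=get_image(n); cv2.imwrite(f"pics/{n}0.png",d["img"]); print(n,d["mtx"],d["T"])
E
```

```text
pics
clock 0.0
qpos [ 1.09016432  0.62935888  0.0384637   1.51843889 -0.02701936  0.99627254
 -0.02004198]
qd [ 1.31268695e-03 -1.15549173e-03  5.06324010e-04 -2.14471884e-04
 -5.05840937e-04 -1.01621446e-03 -6.83738951e-05]
tau [ 6.70550235e-04 -5.63393891e+01  1.22664593e+00 -1.93438983e+01
  1.11372914e-02  1.07366793e-02 -4.58688959e-06]
eef_pos [ 261.72706371 -594.26021836  230.35854633]
tool_rot [-3.13963376e+00  2.45568256e-05  4.14760317e-01]
force [ 0.01253867 -0.12896242  0.06245136]
torque [ 0.08457472  0.03850952 -0.01232882]
width 85.24058953189213
scene [[401.01104223   0.         289.19754788]
 [  0.         401.01104223 216.67629289]
 [  0.           0.           1.        ]] [[ 5.48767846e-01 -5.23800220e-01  6.51526807e-01 -2.19344484e+01]
 [-8.35684266e-01 -3.64269520e-01  4.11022534e-01 -4.31334130e+02]
 [ 2.20376634e-02 -7.70026652e-01 -6.37631003e-01  6.33136918e+02]
 [ 0.00000000e+00  0.00000000e+00  0.00000000e+00  1.00000000e+00]]
top [[453.88542199   0.         277.54662653]
 [  0.         453.88542199 212.15112887]
 [  0.           0.           1.        ]] [[ 1.12965211e-03 -9.86240788e-01  1.65311317e-01  3.77015704e+02]
 [-9.99995403e-01 -6.48958676e-04  2.96178995e-03 -4.26277459e+01]
 [-2.81375785e-03 -1.65313903e-01 -9.86236988e-01  1.40106173e+03]
 [ 0.00000000e+00  0.00000000e+00  0.00000000e+00  1.00000000e+00]]
```

View pics/scene0.png

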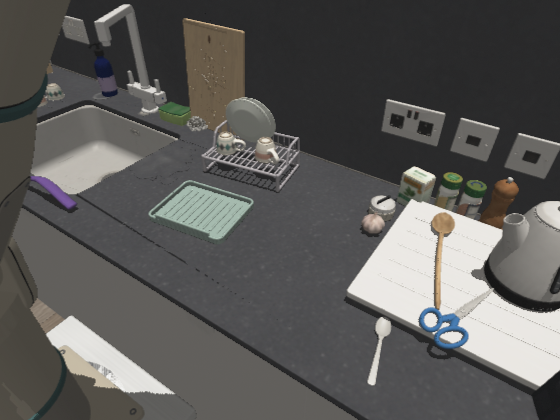

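View pics/top0.png

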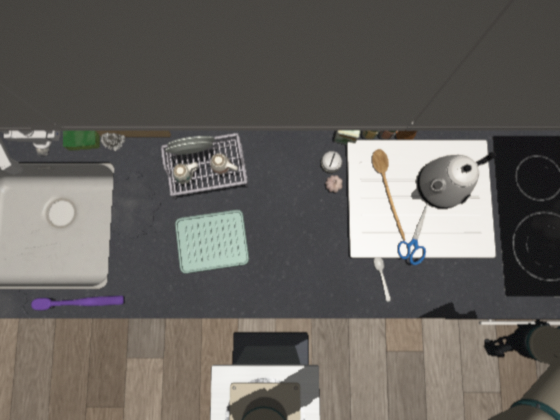

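The tray is at top-view (212,241), skewed. The rack is at (204,165) and turned slightly the other way. The spoon, garlic and timer are well to the right. Next I'll measure the tray and rack.

```bash
cat > h.py <<'E'
import numpy as np, cv2
from cell import read_state, get_image
def cloud(d):
    z=d["z_map"].astype(float); K=d["mtx"]; v,u=np.mgrid[:z.shape[0],:z.shape[1]]
    P=np.stack([(u-K[0,2])/K[0,0]*z,(v-K[1,2])/K[1,1]*z,z],-1)
    P=P@d["T"][:3,:3].T+d["T"][:3,3]; P[z==0]=np.nan
    return P
def green(img):
    h=cv2.cvtColor(img,cv2.COLOR_BGR2HSV); 
    return (h[...,0]>50)&(h[...,0]<95)&(h[...,1]>25)&(h[...,2]>70)
def plane(d,z0):
    K=d["mtx"];v,u=np.mgrid[:420,:560]
    r=np.stack([(u-K[0,2])/K[0,0],(v-K[1,2])/K[1,1],np.ones(u.shape)],-1)@d["T"][:3,:3].T
    t=(z0-d["T"][2,3])/r[...,2]; return r*t[...,None]+d["T"][:3,3]
E
python3 - <<'E'
from h import *
for n in ["top","scene"]:
    d=get_image(n); P=cloud(d); m=green(d["img"]).astype(np.uint8)
    k,l,st,c=cv2.connectedComponentsWithStats(m)
    for i in range(1,k):
        if st[i,4]>300:
            X=P[l==i]; X=X[~np.isnan(X[:,0])]
            print(n,st[i],X.mean(0),np.percentile(X[:,2],[5,50,95]))
            Y=plane(d,13)[l==i][:,:2].astype(np.float32)
            print("rect13",cv2.minAreaRect(Y))
            q=X[X[:,2]<60][:,:2].astype(np.float32); print("rectcloud",cv2.minAreaRect(q))
    # rack points: z>35, region
    s=(P[...,2]>35)&(P[...,2]<130)&(P[...,0]>500)&(P[...,0]<900)&(P[...,1]>-40)&(P[...,1]<400)
    X=P[s]; print("rack",len(X),X.min(0),X.max(0)); 
    s2=(abs(P[...,2]-54)<8)&s; print(cv2.minAreaRect(P[s2][:,:2].astype(np.float32)))
    im=d["img"]; 
    if n=="top": c=im[120:290,150:350]; cv2.imwrite("pics/topz.png",cv2.resize(c,None,fx=4,fy=3.5,interpolation=2))
    else: c=im[80:250,130:330]; cv2.imwrite("pics/scz.png",cv2.resize(c,None,fx=4,fy=3.5,interpolation=2))
E
```

```text
top [ 62 130  33  18 530] [830.63567593 574.93354417  67.72707815] [35.96784393 41.91682275 48.87870665]
rect13 ((850.7949829101562, 599.0133666992188), (56.73236846923828, 102.27732849121094), 3.991619348526001)
rectcloud ((838.4085083007812, 596.1875610351562), (131.3052978515625, 58.88079071044922), 85.07491302490234)
top [ 175  210   74   63 3809] [520.47622547 165.47856324   5.25270096] [-1.40718733  3.83741568 18.92990012]
rect13 ((520.2327880859375, 164.57325744628906), (172.736083984375, 213.71743774414062), 8.556530952453613)
rectcloud ((521.3129272460938, 166.13604736328125), (175.53965759277344, 215.16204833984375), 8.82773494720459)
rack 2152 [653.57626588  55.63406302  35.51979039] [864.1054891  399.14844831 129.75235881]
((775.1721801757812, 227.53494262695312), (222.31251525878906, 310.78472900390625), 9.504204750061035)
scene [ 149  180  105   64 3433] [521.5331145  166.24998566   5.39755001] [ 0.46318387  2.7939748  19.90927698]
rect13 ((514.4397583007812, 163.05899047851562), (181.23306274414062, 214.49513244628906), 8.407962799072266)
rectcloud ((517.716552734375, 163.90167236328125), (171.78741455078125, 209.92784118652344), 8.735278129577637)
rack 3136 [652.53836597  54.49750367  35.00603682] [870.86581343 399.94563849 129.99614562]
((777.19921875, 227.05172729492188), (229.77281188964844, 310.1770935058594), 10.135276794433594)
```

```bash
ls pics
```

```text
scene0.png
scz.png
top0.png
topz.png
```

View pics/topz.png

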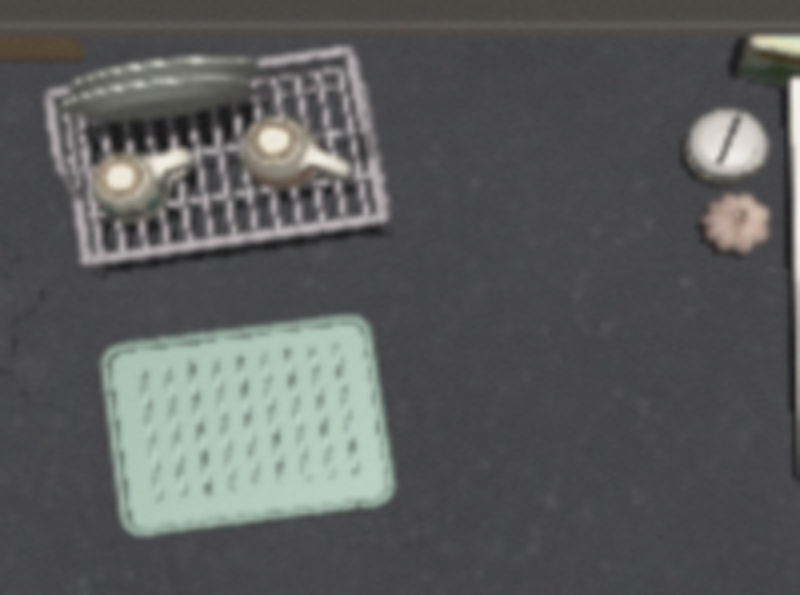

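View pics/scz.png

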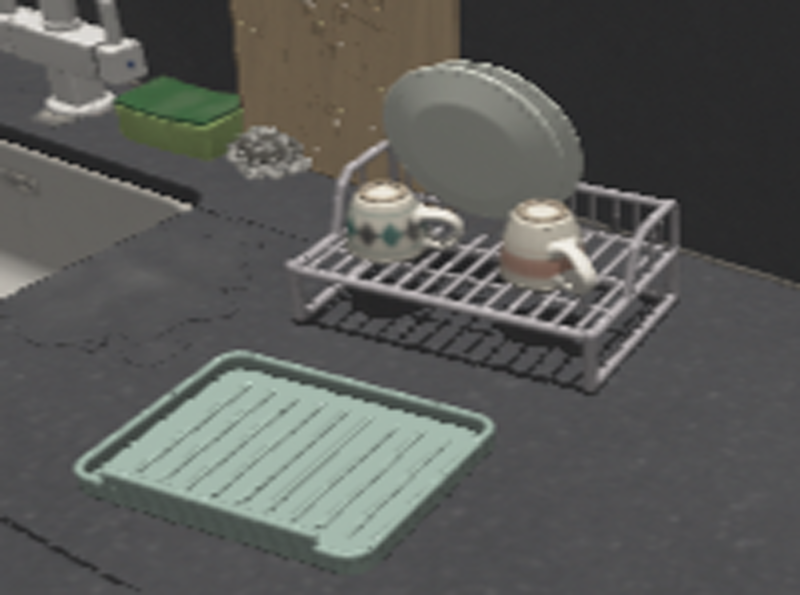

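```bash
python3 - <<'E'
from h import *
from scipy.optimize import minimize
for n in ["top","scene"]:
    d=get_image(n); P=cloud(d)
    g=d["img"].max(-1)>100
    Q=P[g]; s=(Q[:,2]>35)&(Q[:,2]<115)&(Q[:,0]>640)&(Q[:,0]<880)&(Q[:,1]>20)&(Q[:,1]<340)
    Q=Q[s]
    b=cv2.minAreaRect(Q[(abs(Q[:,2]-52)<8)][:,:2].astype(np.float32)); print(n,b)
    for th in [.12,.135,.15,.165,.18]:
        c,sn=np.cos(th),np.sin(th)
        f=(Q[:,2]<62)
        x=Q[:,0]*c+Q[:,1]*sn; y=-Q[:,0]*sn+Q[:,1]*c
        xf=x[f]; 
        # front edge as function of y bins
        fe=[];yy=y[f]
        for a in np.arange(yy.min()+10,yy.max()-20,15):
            q=xf[(yy>=a)&(yy<a+15)]
            fe.append(q.min() if len(q) else np.nan)
        print(th,"front slope",np.round(fe,0),"y range",np.percentile(yy,[0,.5,99.5,100]).round(1), "center y",(np.percentile(yy,.5)+np.percentile(yy,99.5))/2)
E
```

```text
top ((744.8895263671875, 184.09344482421875), (148.29208374023438, 235.25123596191406), 10.0513916015625)
0.12 front slope [694. 693. 692. 692. 691. 689. 690. 690. 688. 688. 686. 685. 685. 685.
 684.] y range [-26.8 -25.5 210.  215. ] center y 92.24216643005761
0.135 front slope [694. 693. 692. 693. 692. 690. 691. 691. 690. 689. 689. 688. 688. 687.] y range [-37.4 -36.3 198.1 202.6] center y 80.9020992760899
0.15 front slope [693. 693. 692. 693. 692. 691. 692. 692. 691. 691. 690. 690. 691. 690.] y range [-47.9 -47.  186.5 190.1] center y 69.73277295634983
0.165 front slope [693. 693. 692. 693. 692. 692. 693. 693. 692. 692. 692. 692. 693. 692.] y range [-58.4 -57.9 175.5 177.6] center y 58.82572675674844
0.18 front slope [692. 693. 692. 692. 693. 692. 694. 694. 693. 694. 694. 693. 694. 694.] y range [-70.1 -69.4 164.7 165.7] center y 47.62750705560765
scene ((743.870361328125, 183.0987548828125), (148.70877075195312, 234.20884704589844), 9.173872947692871)
0.12 front slope [691. 690. 689. 691. 690. 688. 688. 686. 686. 686. 684. 685. 683. 683.] y range [-27.  -24.9 207.2 208. ] center y 91.17935087542156
0.135 front slope [691. 690. 689. 692. 691. 689. 689. 687. 688. 688. 686. 688. 686. 686.] y range [-37.4 -35.5 196.2 197.2] center y 80.37283710553636
0.15 front slope [691. 690. 689. 692. 691. 690. 690. 688. 689. 689. 688. 690. 688. 689.] y range [-47.9 -46.4 185.5 186.5] center y 69.54280962333107
0.165 front slope [690. 689. 689. 692. 692. 690. 691. 690. 690. 691. 690. 692. 691. 691.] y range [-58.3 -57.6 174.4 175.9] center y 58.39883144384556
0.18 front slope [689. 689. 691. 689. 692. 691. 691. 690. 692. 692. 692. 693. 693. 693.] y range [-69.9 -69.2 163.3 165.4] center y 47.03319638940751
```

```bash
cat >> h.py <<'E'
from scipy.spatial.transform import Rotation as Rn
def go(p,yaw,s=None):
    s=s or read_state(); R=Rn.from_euler("xyz",s["tool_rot"]); T=Rn.from_euler("xyz",[np.pi,0,yaw])
    sh=R.inv().apply(np.array(p)-s["eef_pos"])/10; w=(R.inv()*T).as_rotvec()
    print("shift cm",sh.round(2),"rot",w.round(3)); 
E
python3 - <<'E'
from h import *
go([480,-150,200],.415+.8)
go([480,-150,200],1.72)
E
```

```text
shift cm [ 37.88 -31.91   3.12] rot [-0.001 -0.    -0.8  ]
shift cm [ 37.88 -31.91   3.12] rot [-1.000e-03 -0.000e+00 -1.305e+00]
```

Call:
carry_out --series '[[[37.9,-31.9,3,0,0,-1.3,6],[37.9,-31.9,3,0,0,-1.3,6],[37.9,-31.9,3,0,0,-1.3,6],[37.9,-31.9,3,0,0,-1.3,6],[37.9,-31.9,3,0,0,-1.3,6]]]'

```text
clock: 0.72
eef_pos: [354.1, -406.4, 218.8]
tool_rot: [3.141, 0.0, 1.046]
force: [1.3, 0.3, -0.5]
width: 60.3
```

```bash
python3 - <<'E'
from h import *
print(read_state())
go([480,-150,200],1.72)
E
```

```text
{'clock': 0.7167, 'qpos': array([ 0.8995566 ,  0.48700832, -0.14268892,  1.84028293,  0.09111427,
        0.82014402,  0.18592701]), 'qd': array([-0.53388346, -0.22423158, -0.44874282,  0.56523275,  0.27096396,
       -0.31869326,  0.3560662 ]), 'tau': array([  4.01714265, -45.98285437,   0.70357589, -17.06057489,
        -0.18806677,   0.53356458,  -0.33314237]), 'eef_pos': array([ 354.13199439, -406.42206232,  218.78731381]), 'tool_rot': array([3.14116004e+00, 9.39385327e-05, 1.04566638e+00]), 'force': array([ 1.33990883,  0.25394087, -0.4528231 ]), 'torque': array([-0.04322123, -0.08228435,  0.00769684]), 'width': 60.27180310382816}
shift cm [28.5  -1.97  1.88] rot [ 0.     0.    -0.674]
```

Call:
carry_out --series '[[[28.5,-2,1.9,0,0,-0.67,6],[28.5,-2,1.9,0,0,-0.67,6],[28.5,-2,1.9,0,0,-0.67,6],[28.5,-2,1.9,0,0,-0.67,6],[28.5,-2,1.9,0,0,-0.67,6]]]'

```text
clock: 1.13
eef_pos: [446.7, -220.4, 205.1]
tool_rot: [3.141, 0.001, 1.67]
force: [0.7, -0.1, -0.2]
width: 60.1
```

```bash
python3 - <<'E'
from h import *
print(read_state()["qpos"])
go([505,320,150],1.72)
E
```

```text
[ 0.63114576  0.46369503 -0.32449162  1.95759516  0.21070033  0.75174378
  0.283733  ]
shift cm [53.19 11.18  5.49] rot [ 0.001  0.001 -0.05 ]
```

Call:
carry_out --series '[[[53,11,2,0,0,-0.05,6],[53,11,2,0,0,-0.05,6],[53,11,2,0,0,-0.05,6],[53,11,2,0,0,-0.05,6],[53,11,2,0,0,-0.05,6]]]'

```text
clock: 1.55
eef_pos: [469.1, -13.3, 197.4]
tool_rot: [3.141, 0.0, 1.714]
force: [1.1, 0.1, 0.9]
width: 59.9
```

```bash
python3 - <<'E'
from h import *
print(read_state()["qpos"])
go([505,320,150],1.72)
E
```

```text
[ 0.2161295   0.44001061 -0.34257684  2.03751066  0.22468062  0.69865047
 -0.12568783]
shift cm [32.48  8.32  4.73] rot [ 0.001  0.    -0.006]
```

Call:
carry_out --series '[[[32.5,8.3,3,0,0,0,6],[32.5,8.3,3,0,0,0,6],[32.5,8.3,3,0,0,0,6],[32.5,8.3,3,0,0,0,6],[32.5,8.3,3,0,0,0,6]]]'

```text
clock: 1.97
eef_pos: [491.1, 193.2, 178.6]
tool_rot: [3.141, 0.0, 1.715]
force: [0.4, -0.1, 0.4]
width: 59.7
```

```bash
python3 - <<'E'
from h import *
print(read_state()["qpos"])
go([505,320,60],1.72)
d=get_image("wrist"); cv2.imwrite("pics/w1.png",d["img"]); print(d["mtx"],d["T_tool_cam"])
E
```

```text
[-0.21080691  0.54012606 -0.32014248  1.90846481  0.24558195  0.73043799
 -0.52843735]
shift cm [12.35  3.19 11.86] rot [ 0.     0.    -0.005]
[[325.1922621    0.         282.38833113]
 [  0.         325.1922621  210.71794058]
 [  0.           0.           1.        ]] [[ 1.27939959e-03 -9.54219507e-01 -2.99104490e-01  7.64610750e+01]
 [ 9.99999181e-01  1.21036426e-03  4.16059815e-04  7.41437567e-01]
 [-3.49870063e-05 -2.99104778e-01  9.54220274e-01 -1.42812899e+02]
 [ 0.00000000e+00  0.00000000e+00  0.00000000e+00  1.00000000e+00]]
```

View pics/w1.png

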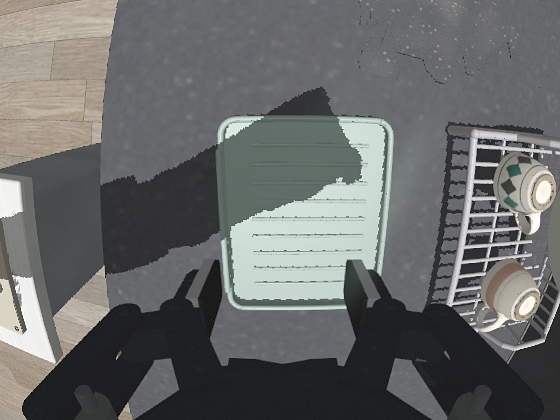

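The wrist view shows the tray at (220-390, 115-308) and the rack front rail near column 460. I'll use this closer view to refine the relative pose.

```bash
cat >> h.py <<'E'
def wcloud(d,s,floor=None):
    K=d["mtx"];v,u=np.mgrid[:420,:560].astype(float)
    a=(u-K[0,2])/K[0,0]; b=(v-K[1,2])/K[1,1]; r=np.hypot(a,b)+1e-9
    k=np.tan(r)/r; ray=np.stack([a*k,b*k,np.ones_like(a)],-1)
    R=Rn.from_euler("xyz",s["tool_rot"]).as_matrix(); T=d["T_tool_cam"]
    RR=R@T[:3,:3]; t=R@T[:3,3]+s["eef_pos"]
    if floor is not None:
        w=ray@RR.T; return w*((floor-t[2])/w[...,2])[...,None]+t
    z=d["z_map"].astype(float)
    P=(ray*z[...,None])@RR.T+t; P[z==0]=np.nan; return P
def trayrect(P,d,lo=-30,hi=40):
    m=green(d["img"])&(P[...,2]>lo)&(P[...,2]<hi)
    m=cv2.morphologyEx(m.astype(np.uint8),cv2.MORPH_OPEN,np.ones((3,3)))
    k,l,st,c=cv2.connectedComponentsWithStats(m); i=1+st[1:,4].argmax()
    Y=P[l==i]; return cv2.minAreaRect(Y[:,:2].astype(np.float32)),Y
RC=np.array([744.5,183.6]); RT=.168
def torack(p,th=None):
    c,s=np.cos(RT),np.sin(RT); q=np.array(p)-RC; return np.array([c*q[0]+s*q[1],-s*q[0]+c*q[1]])
E
python3 - <<'E'
from h import *
s=read_state(); d=get_image("wrist"); print(s["qd"].round(3),s["eef_pos"])
P=wcloud(d,s); r,Y=trayrect(P,d); print(r,np.nanpercentile(Y[:,2],[1,50,99])); print(torack(r[0]))
print(trayrect(wcloud(d,s,14.),d,-999,999)[0])
g=(d["img"].max(-1)>110); Q=P[g]; m=(abs(Q[:,2]-52)<9)&(Q[:,0]>650)&(Q[:,0]<880)&(Q[:,1]>20)&(Q[:,1]<340);Q=Q[m]
print(len(Q),cv2.minAreaRect(Q[:,:2].astype(np.float32)))
d2=get_image("top"); print(trayrect(plane(d2,13),d2,-99,99)[0])
go([505,320,60],1.72)
E
```

```text
[ 0.066 -0.036 -0.045  0.049 -0.02  -0.022  0.156] [491.07921003 205.25164247 178.76827854]
((467.6054992675781, 198.71734619140625), (204.3433074951172, 119.93501281738281), 51.316280364990234) [ 1.58446478  3.55004123 28.90223765]
[-270.46836323   61.20427424]
((503.3895568847656, 164.7947998046875), (142.6097869873047, 207.7205047607422), 8.594647407531738)
4121 ((743.4849243164062, 185.93572998046875), (144.30982971191406, 235.2440643310547), 9.830944061279297)
((523.8034057617188, 145.6446533203125), (172.56129455566406, 175.1043243408203), 8.998976707458496)
shift cm [12.01  3.29 11.88] rot [ 0.001 -0.002  0.002]
```

```bash
python3 - <<'E'
from h import *
go([498,310,40],1.739)
E
```

```text
shift cm [11.12  2.45 13.88] rot [ 0.001 -0.002 -0.017]
```

Call:
carry_out --series '[[[4.1,0.9,1,0,0,-0.017,6],[8,1.8,4,0,0,-0.017,6],[11.1,2.5,8,0,0,-0.017,6],[11.1,2.5,12,0,0,-0.017,6],[11.1,2.5,13.9,0,0,-0.017,6]]]'

```text
clock: 2.53
eef_pos: [499.8, 306.6, 38.0]
tool_rot: [3.141, -0.002, 1.734]
force: [0.2, -0.4, 0.1]
width: 59.7
```

```bash
python3 - <<'E'
from h import *
s=read_state(); print(s["eef_pos"],s["qpos"])
d=get_image("scene"); P=cloud(d)
cv2.imwrite("pics/s2.png",cv2.resize(d["img"][100:310,60:340],None,fx=2.8,fy=2.8))
m=(abs(P[...,0]-498)<80)&(abs(P[...,1]-310)<60)&(P[...,2]>12)
Q=P[m]; print(len(Q),np.percentile(Q[:,2],[0,1,3,5,10]))
d=get_image("wrist"); cv2.imwrite("pics/w2.png",d["img"])
go([498,310,4],1.739)
E
```

```text
[499.78445685 306.56248263  37.95877734] [-0.45281563  0.81374155 -0.23025253  1.83532487  0.33308761  0.52868428
 -0.73956985]
6254 [ 12.4835377   15.63437938  56.88921931  77.4359541  108.90028151]
shift cm [0.81 0.32 3.07] rot [-0.01   0.005 -0.007]
```

View pics/s2.png

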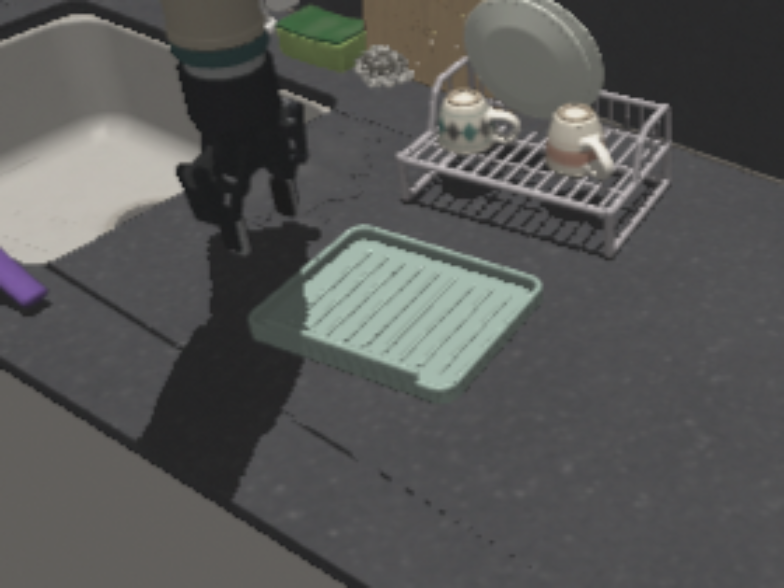

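View pics/w2.png

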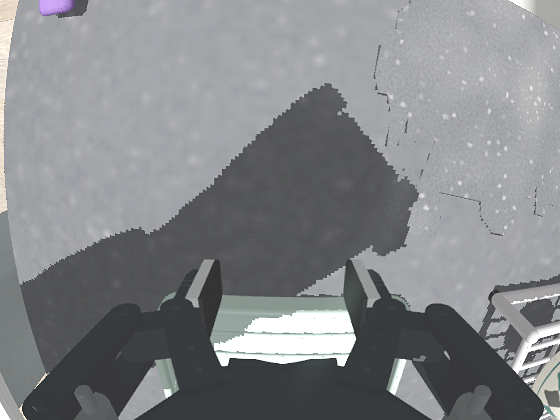

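```bash
python3 - <<'E'
from h import *
s=read_state(); d=get_image("wrist"); P=wcloud(d,s)
R=Rn.from_euler("xyz",s["tool_rot"])
T=R.inv().apply((P-s["eef_pos"]).reshape(-1,3)).reshape(P.shape)
m=(T[...,2]>-60)&(T[...,2]<15)&(abs(T[...,0])<40)&(abs(T[...,1])<70)&(P[...,2]>18)&(d["img"].max(-1)<170)
for sg in (-1,1):
    Q=T[m&(T[...,1]*sg>0)]; Q=Q[Q[:,2]>-40]
    for a in range(-40,12,4):
        q=Q[(Q[:,2]>=a)&(Q[:,2]<a+4)]
        if len(q): print(sg,a,len(q),q.min(0).round(),q.max(0).round())
E
```

```text
-1 -40 226 [-11. -43. -40.] [ 12. -29. -36.]
-1 -36 255 [-11. -43. -36.] [ 12. -29. -32.]
-1 -32 221 [-11. -43. -32.] [ 12. -29. -28.]
-1 -28 216 [-11. -43. -28.] [ 12. -29. -24.]
-1 -24 216 [-11. -43. -24.] [ 12. -29. -20.]
-1 -20 174 [-11. -43. -20.] [ 12. -29. -16.]
-1 -16 167 [-10. -42. -16.] [ 11. -29. -12.]
-1 -12 118 [-11. -41. -12.] [ 12. -29.  -8.]
-1 -8 36 [ -7. -36.  -8.] [ 10. -29.  -5.]
1 -40 216 [-11.  30. -40.] [ 12.  44. -36.]
1 -36 249 [-10.  30. -36.] [ 12.  45. -32.]
1 -32 233 [-11.  30. -32.] [ 12.  45. -28.]
1 -28 209 [-10.  30. -28.] [ 12.  45. -24.]
1 -24 209 [-10.  30. -24.] [ 12.  44. -20.]
1 -20 176 [-10.  30. -20.] [ 12.  44. -16.]
1 -16 172 [-11.  30. -16.] [ 12.  44. -12.]
1 -12 111 [-11.  30. -12.] [12. 42. -8.]
1 -8 45 [-8. 30. -8.] [11. 37. -5.]
```

```bash
cat >> h.py <<'E'
def rk(x,y,z):
    c,s=np.cos(RT),np.sin(RT); return [RC[0]+c*x-s*y,RC[1]+s*x+c*y,z]
E
python3 - <<'E'
from h import *
s=read_state(); print(torack(s["eef_pos"][:2]))
go(rk(-224,155,0),RT+np.pi/2); go(rk(-224,117,0),RT+np.pi/2)
E
```

```text
[-222.83575432  158.07662908]
shift cm [-0.3  -0.09  3.77] rot [-0.005  0.004 -0.008]
shift cm [-4.1  -0.06  3.78] rot [-0.005  0.004 -0.008]
```

Call:
carry_out --series '[[[0,0,1.5,-0.005,0.004,-0.008,6],[0,0,3,-0.005,0.004,-0.008,6],[0,0,3.8,-0.005,0.004,-0.008,6],[-0.4,0,3.8,-0.005,0.004,-0.008,6],[-0.9,0,3.8,-0.005,0.004,-0.008,6]]]'

```text
clock: 3.1
eef_pos: [502.3, 295.5, 3.3]
tool_rot: [3.135, -0.005, 1.739]
force: [-0.4, 0.3, -0.4]
width: 59.9
```

```bash
python3 - <<'E'
from h import *
s=read_state(); print(torack(s["eef_pos"][:2]),s["eef_pos"],s["tool_rot"],s["force"])
go(rk(-224,117,0),RT+np.pi/2)
E
```

```text
[-220.04479107  150.82384039] [502.33380287 295.50654081   3.25652821] [ 3.13468728 -0.00454516  1.73929074] [-0.3878062   0.29280052 -0.44348204]
shift cm [-3.38 -0.4   0.31] rot [ 0.007 -0.005  0.   ]
```

Call:
carry_out --series '[[[-0.5,-0.3,0.2,0.006,-0.004,0,6],[-1,-0.4,0.3,0.006,-0.004,0,6],[-1.5,-0.4,0.3,0.006,-0.004,0,6],[-2,-0.4,0.3,0.006,-0.004,0,6],[-2.4,-0.4,0.3,0.006,-0.004,0,6]]]'

```text
clock: 3.52
eef_pos: [501.7, 272.0, -0.9]
tool_rot: [-3.142, -0.002, 1.74]
force: [-1.4, 2.3, 1.1]
width: 59.9
```

```bash
python3 - <<'E'
from h import *
s=read_state(); print(torack(s["eef_pos"][:2]),s["eef_pos"],s["tool_rot"],s["force"])
go(rk(-224,117,0),RT+np.pi/2)
d=get_image("scene"); cv2.imwrite("pics/s3.png",cv2.resize(d["img"][100:310,60:340],None,fx=2.8,fy=2.8))
E
```

```text
[-224.65665512  127.71482202] [501.65094695 271.95171693  -0.94500515] [-3.14158453e+00 -1.50768471e-03  1.73978215e+00] [-1.43505148  2.26234258  1.13450035]
shift cm [-1.07  0.06 -0.1 ] rot [-0.    -0.002  0.001]
```

View pics/s3.png

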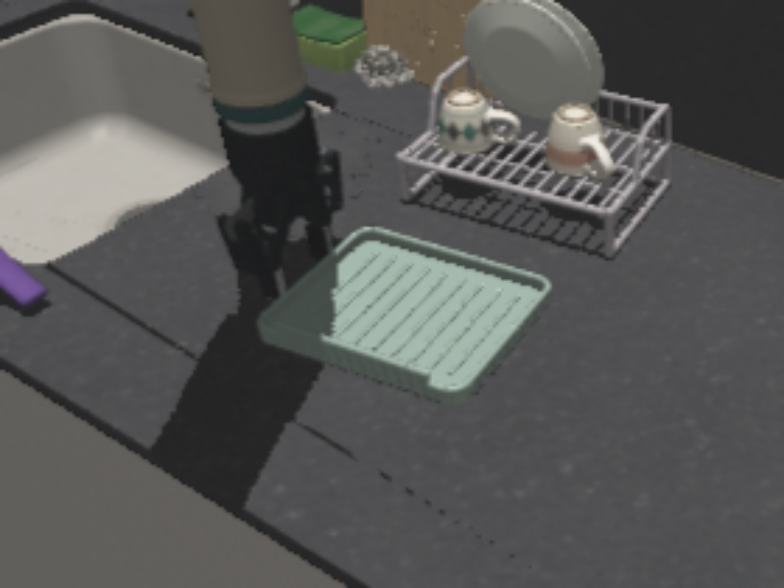

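Call:
carry_out --series '[[[-0.3,0,0,0,0,0,6],[-0.6,0,0,0,0,0,6],[-0.8,0,0,0,0,0,6],[-1.0,0,0,0,0,0,6],[-1.0,0,0,0,0,0,6]]]'

```text
clock: 3.98
eef_pos: [503.5, 261.1, -1.4]
tool_rot: [-3.141, 0.0, 1.74]
force: [0.7, 1.7, 0.4]
width: 60.4
```

```bash
python3 - <<'E'
from h import *
s=read_state(); print(torack(s["eef_pos"][:2]),s["eef_pos"],s["tool_rot"],s["force"])
go(rk(-224,140,100),RT+np.pi/2)
E
```

```text
[-224.6837618   116.74999356] [503.45766011 261.13672801  -1.44243946] [-3.14100398e+00  3.50709847e-04  1.73964985e+00] [0.6549147  1.70283105 0.44878618]
shift cm [  2.32   0.06 -10.15] rot [-0.001  0.     0.001]
```

Call:
carry_out --series '[[[1.5,0,0,0,0,0,6],[2.5,0,-2,0,0,0,6],[2.5,0,-6,0,0,-0.12,6],[2,0,-10,0,0,-0.24,6],[2,0,-12,0,0,-0.36,6]]]'

```text
clock: 4.4
eef_pos: [501.3, 280.3, 121.9]
tool_rot: [3.14, 0.002, 2.105]
force: [0.8, 0.2, 0.2]
width: 60.0
```

```bash
python3 - <<'E'
from h import *
s=read_state(); print(s["eef_pos"],s["qpos"])
go(rk(-340,0,110),RT+np.pi)
E
```

```text
[501.31717712 280.30530558 121.90177137] [-0.30325357  0.69060077 -0.40374583  1.82766435  0.40153649  0.70329636
 -0.4000359 ]
shift cm [ -8.53 -15.74   1.19] rot [-0.     0.003 -1.205]
```

Call:
carry_out --series '[[[-1.7,-3.1,0,0,0,-0.12,6],[-3.4,-6.2,0,0,0,-0.24,6],[-5.1,-9.3,0,0,0,-0.36,6],[-6.8,-12.4,0,0,0,-0.48,6],[-8.5,-15.7,0,0,0,-0.6,6]]]'

```text
clock: 4.82
eef_pos: [406.1, 126.3, 118.5]
tool_rot: [-3.139, -0.001, 2.705]
force: [1.9, -0.7, -0.2]
width: 59.7
```

```bash
python3 - <<'E'
from h import *
s=read_state(); print(s["eef_pos"],s["qpos"])
go(rk(-340,0,110),RT+np.pi)
E
```

```text
[406.12514042 126.26237655 118.45194404] [ 0.01847913  0.57046021 -0.55125194  2.21581847  0.61978362  0.51070655
  0.11780991]
shift cm [-0.27  0.18  0.84] rot [-0.002 -0.001 -0.604]
```

Call:
carry_out --series '[[[-0.3,0.2,0,0,0,-0.12,6],[-0.3,0.2,0,0,0,-0.24,6],[-0.3,0.2,0,0,0,-0.36,6],[-0.3,0.2,0,0,0,-0.48,6],[-0.3,0.2,0,0,0,-0.6,6]]]'

```text
clock: 5.23
eef_pos: [410.6, 127.6, 118.4]
tool_rot: [-3.139, -0.002, -2.979]
force: [-0.2, -0.1, 0.8]
width: 60.0
```

```bash
python3 - <<'E'
from h import *
for i in range(2):
    s=read_state(); d=get_image("wrist")
print(s["eef_pos"],s["tool_rot"],s["qpos"])
cv2.imwrite("pics/w4.png",d["img"])
P=wcloud(d,s); r,Y=trayrect(P,d); print("wrist",r,torack(r[0]),np.nanpercentile(Y[:,2],[1,50,99]))
d2=get_image("top"); cv2.imwrite("pics/t4.png",cv2.resize(d2["img"][120:290,150:350],None,fx=4,fy=3.5))
print("top",trayrect(plane(d2,13),d2,-99,99)[0])
d2=get_image("scene"); P=cloud(d2);r,Y=trayrect(P,d2);print("scene",r,torack(r[0]))
cv2.imwrite("pics/s4.png",cv2.resize(d2["img"][100:310,60:340],None,fx=2.8,fy=2.8))
go(rk(-340,0,110),RT+np.pi)
E
```

```text
[410.51397681 127.64427394 118.18014918] [-3.13975941e+00 -2.48616696e-03 -2.97381731e+00] [ 0.13072922  0.61832205 -0.72466228  2.20094144  0.76012137  0.59311143
  0.57553949]
wrist ((464.62286376953125, 137.73712158203125), (50.14847946166992, 195.01318359375), 9.838358879089355) [-283.60556141    1.58130944] [ 1.72805546 12.07972603 29.2446022 ]
top ((526.7125244140625, 145.71823120117188), (171.61251831054688, 211.44354248046875), 9.288374900817871)
scene ((523.6929931640625, 144.6420440673828), (170.27613830566406, 209.06552124023438), 9.198307991027832) [-224.212493     -1.48814747]
shift cm [ 0.15 -0.14  0.84] rot [-0.001 -0.002 -0.014]
```

View pics/w4.png

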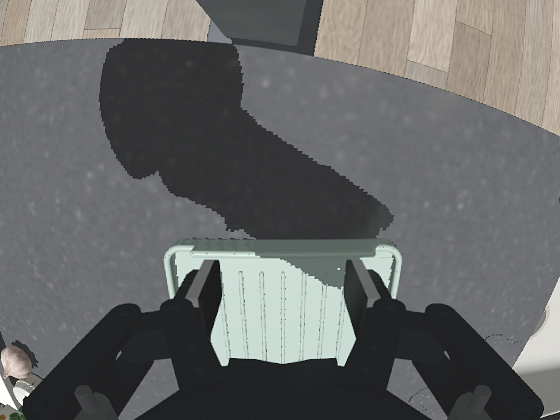

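View pics/t4.png

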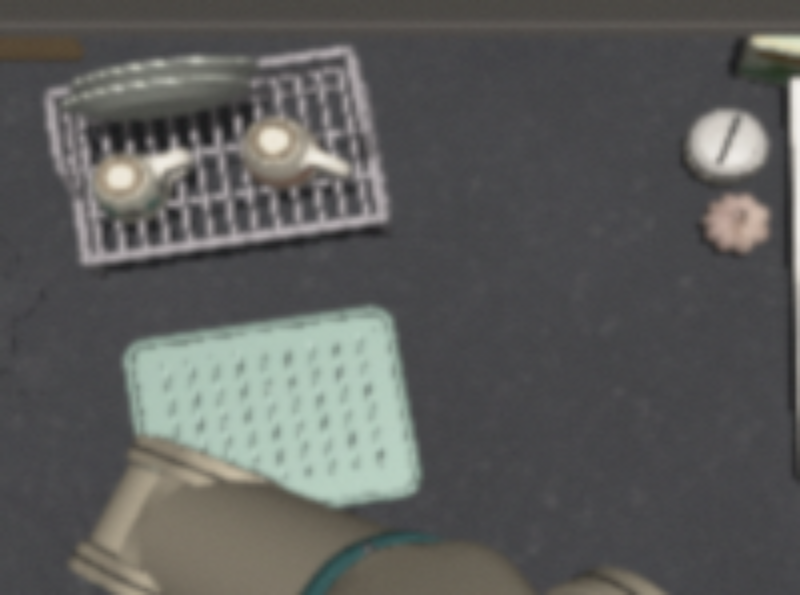

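```bash
python3 - <<'E'
from h import *
for n in ["top","scene"]:
    d=get_image(n); P=cloud(d); g=d["img"].max(-1)>100; Q=P[g]
    s=(abs(Q[:,2]-52)<10)&(Q[:,0]>640)&(Q[:,0]<880)&(Q[:,1]>20)&(Q[:,1]<340); Q=Q[s]
    r=np.array([torack(p[:2]) for p in Q])
    f=r[:,0]<-62
    y=r[f,1]; print(n,"front y ext",np.sort(y)[:4].round(1),np.sort(y)[-4:].round(1))
    e=[]
    for a in range(-110,110,10):
        q=r[(r[:,1]>=a)&(r[:,1]<a+10)&(r[:,0]<-62)]
        if len(q): e.append((a+5,np.median(q[:,0])))
    e=np.array(e); print("front rail slope",np.polyfit(e[:,0],e[:,1],1), "mean x",e[:,1].mean())
    for lo,hi in((-60,-20),(-20,20),(20,60)):
        q=r[(r[:,0]>lo)&(r[:,0]<hi)]; print(lo,np.sort(q[:,1])[2].round(1),np.sort(q[:,1])[-3].round(1))
    t,Y=trayrect(cloud(d),d) if n=="scene" else trayrect(plane(d,13),d,-99,99)
    b=np.array([torack(p) for p in cv2.boxPoints(t)]); print(b.round(1))
E
```

```text
top front y ext [-117.  -116.7 -116.3 -115.7] [113.9 116.2 116.7 116.9]
front rail slope [-3.45515895e-03 -6.86237680e+01] mean x -68.62376799815216
-60 -116.5 116.8
-20 -116.5 116.0
20 -116.5 114.8
[[-308.2  104.5]
 [-307.3 -107. ]
 [-135.  -106.2]
 [-135.9  105.2]]
scene front y ext [-116.8 -116.1 -115.3 -115.2] [114.4 115.  115.2 116.1]
front rail slope [-7.77692311e-04 -7.03099868e+01] mean x -70.30998679313761
-60 -116.0 115.2
-20 -116.2 116.4
20 -116.3 66.7
[[-309.5  105.2]
 [-310.1 -105.9]
 [-138.6 -106.3]
 [-138.1  104.8]]
```

```bash
python3 - <<'E'
from h import *
go(rk(-338,0,-1),RT+np.pi); print(torack(read_state()["eef_pos"][:2]))
E
```

```text
shift cm [-0.05 -0.17 11.95] rot [-0.001 -0.001 -0.013]
[-338.27926075    1.77625507]
```

Call:
carry_out --series '[[[0,-0.1,3.5,0,0,-0.013,6],[0,-0.2,7,0,0,-0.013,6],[0,-0.2,10,0,0,-0.013,6],[0,-0.2,11.5,0,0,-0.013,6],[0,-0.2,11.8,0,0,-0.013,6]]]'

```text
clock: 5.95
eef_pos: [409.6, 126.8, -1.5]
tool_rot: [-3.139, -0.005, -2.97]
force: [-1.2, 0.1, -1.0]
width: 60.0
```

```bash
python3 - <<'E'
from h import *
s=read_state();print(s["eef_pos"],s["tool_rot"],s["force"],s["qpos"])
go(rk(-250,0,0),RT+np.pi); print(torack(read_state()["eef_pos"][:2]))
E
```

```text
[409.6045416  126.77122698  -1.4847326 ] [-3.13940068 -0.0047444  -2.97015098] [-1.20939287  0.0532208  -0.97402275] [-0.11680787  0.81501239 -0.3665358   2.25996903  1.19837953  0.28507855
  0.18240504]
shift cm [-8.97 -0.03 -0.19] rot [-0.002 -0.005  0.003]
[-3.39682906e+02 -3.05380849e-02]
```

Call:
carry_out --series '[[[-1.2,0,-0.1,0,-0.003,0,6],[-2.2,0,-0.1,0,-0.003,0,6],[-3.2,0,-0.1,0,-0.003,0,6],[-4.2,0,-0.1,0,-0.003,0,6],[-5,0,-0.1,0,-0.003,0,6]]]'

```text
clock: 6.37
eef_pos: [460.6, 135.6, 2.5]
tool_rot: [-3.141, 0.002, -2.972]
force: [-1.0, -0.8, -0.3]
width: 60.2
```

```bash
cat > chk.py <<'E'
from h import *
import sys
s=read_state();print(s["eef_pos"].round(1),s["tool_rot"].round(4),s["force"].round(1),torack(s["eef_pos"][:2]).round(1))
for n in ("top","scene"):
    d=get_image(n); P=cloud(d) if n=="scene" else plane(d,13.)
    r,Y=trayrect(P,d,-99,99) if n=="top" else trayrect(P,d)
    print(n,torack(r[0]).round(1),np.round(r[1],1),round(np.radians(r[2])-RT,4))
    q=np.array([torack(p[:2]) for p in Y if p[2]>-5])
    # side extents by right/left edges
    for lo,hi in((-260,-230),(-220,-190),(-180,-150),(-140,-110)):
        m=q[(q[:,0]>lo)&(q[:,0]<hi)]
        if len(m): print("   ",lo,np.percentile(m[:,1],[.5,99.5]).round(1))
    cv2.imwrite(f"pics/{n}{sys.argv[1]}.png",cv2.resize(d["img"][100:310,60:340] if n=="scene" else d["img"][120:290,150:350],(784,588)))
E
python3 chk.py 5; python3 - <<'E'
from h import *
go(rk(-250,0,0),RT+np.pi)
E
```

```text
[460.6 135.6   2.5] [-3.1413e+00  2.0000e-03 -2.9720e+00] [-1.  -0.8 -0.3] [-2.879e+02  2.000e-01]
top [-157.2   -1.2] [106.4 211. ] 0.0012
    -220 [-102.9  103.5]
    -180 [-105.5  103.2]
    -140 [-104.3  102.7]
scene [-191.   -12.2] [169.9 187.8] 0.0161
    -260 [-105.6  -21.8]
    -220 [-105.4   -8.9]
    -180 [-105.4   51.5]
    -140 [-104.1   79.8]
shift cm [-3.66 -0.04  0.26] rot [0.001 0.004 0.001]
```

View pics/scene5.png

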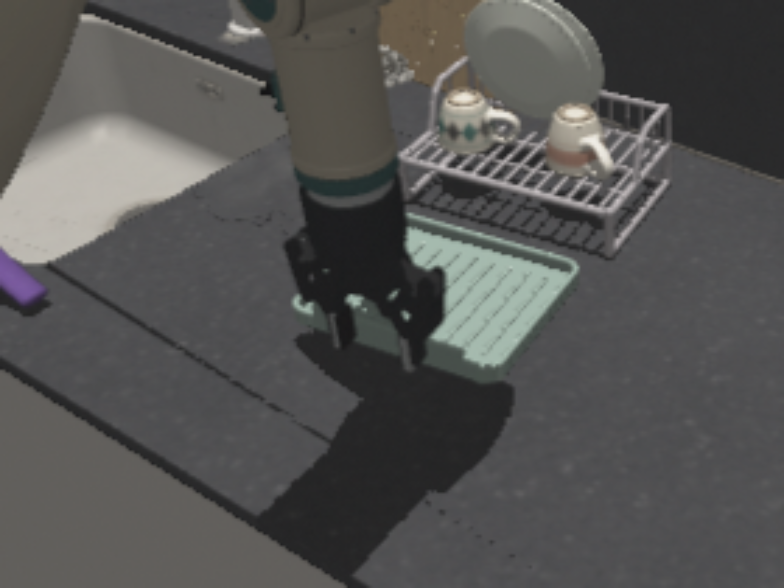

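Call:
carry_out --series '[[[-0.7,0,0.1,0,0.002,0,6],[-1.4,0,0.2,0,0.002,0,6],[-2.1,0,0.2,0,0.002,0,6],[-2.8,0,0.2,0,0.002,0,6],[-3.5,0,0.2,0,0.002,0,6]]]'

```text
clock: 6.88
eef_pos: [495.2, 141.8, -0.3]
tool_rot: [-3.141, -0.0, -2.97]
force: [-3.2, -0.4, 1.9]
width: 59.7
```

```bash
python3 chk.py 6; python3 - <<'E'
from h import *
go(rk(-200,0,0),RT+np.pi)
E
```

```text
[ 4.952e+02  1.418e+02 -3.000e-01] [-3.1414e+00 -4.0000e-04 -2.9704e+00] [-3.2 -0.4  1.9] [-252.8    0.5]
top [-125.8   -0.7] [117.8 211.9] -0.0019
    -180 [-106.   104.2]
    -140 [-105.5  104. ]
scene [-155.8  -14.1] [170.3 184.4] -0.0031
    -260 [-97.1 -42.1]
    -220 [-104.6  -24.9]
    -180 [-104.5  -10. ]
    -140 [-105.1   48.5]
shift cm [-5.11 -0.08 -0.02] rot [0.001 0.002 0.002]
```

View pics/scene6.png

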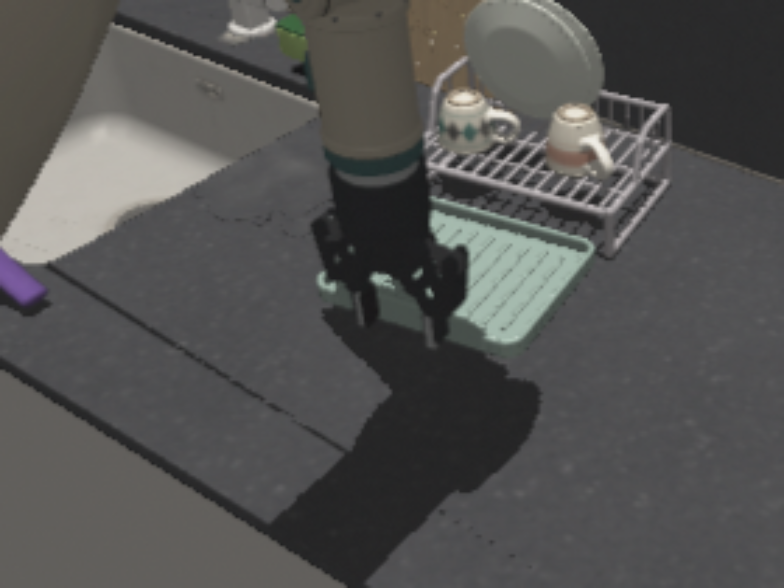

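View pics/top6.png

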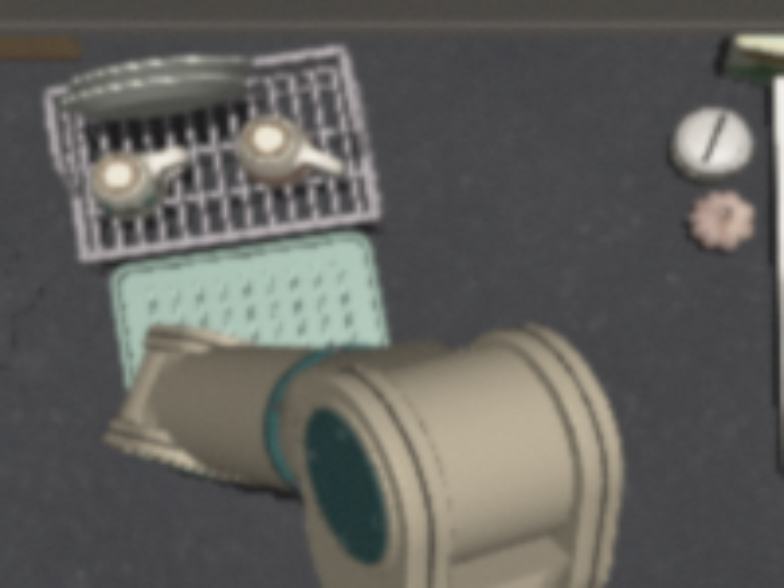

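Call:
carry_out --series '[[[-0.6,0,0,0,0,0,6],[-1.2,0,0,0,0,0,6],[-1.8,0,0,0,0,0,6],[-2.4,0,0,0,0,0,6],[-3,0,0,0,0,0,6]]]'

```text
clock: 7.4
eef_pos: [524.9, 146.9, -0.4]
tool_rot: [-3.141, -0.0, -2.971]
force: [-1.6, -0.2, 0.4]
width: 59.5
```

```bash
python3 chk.py 7; python3 - <<'E'
from h import *
go(rk(-200,0,0),RT+np.pi)
E
```

```text
[ 5.249e+02  1.469e+02 -4.000e-01] [-3.1415e+00 -1.0000e-04 -2.9706e+00] [-1.6 -0.2  0.4] [-222.6    0.5]
top [-115.4   -0.9] [ 98.7 212.2] 0.0019
    -180 [-106.5  -48.3]
    -140 [-105.4  103.6]
scene [-124.9  -14.1] [169.5 183.3] -0.0016
    -220 [-104.3  -56.6]
    -180 [-104.8  -25.7]
    -140 [-105.4   -7.1]
shift cm [-2.13 -0.07 -0.02] rot [0.001 0.002 0.002]
```

The tray's rear edge is between the legs at about 2 N with no jam, so I'll continue.

Call:
carry_out --series '[[[-0.8,0,0,0,0,0,6],[-1.6,0,0,0,0,0,6],[-2.4,0,0,0,0,0,6],[-3.2,0,0,0,0,0,6],[-4,0,0,0,0,0,6]]]'

```text
clock: 7.92
eef_pos: [564.6, 153.8, -0.4]
tool_rot: [-3.142, -0.0, -2.971]
force: [-1.6, -1.2, -1.1]
width: 59.8
```

```bash
python3 chk.py 8; python3 - <<'E'
from h import *
go(rk(-116,0,0),RT+np.pi)
E
```

```text
[ 5.646e+02  1.538e+02 -4.000e-01] [-3.1416 -0.     -2.9706] [-1.6 -1.2 -1.1] [-182.3    0.7]
top [172.8 392. ] [ 53.3 105.2] -0.1678
scene [-74.8 -51.1] [201.6 107.7] 0.5743
    -180 [-105.   -45.1]
    -140 [-105.6  -25.1]
shift cm [-6.48 -0.1   0.  ] rot [0.001 0.003 0.002]
```

View pics/scene8.png

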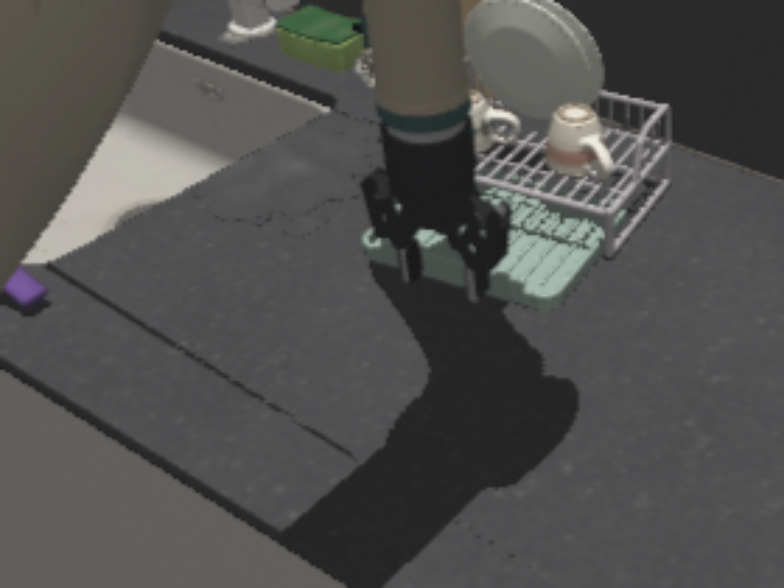

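```bash
python3 - <<'E'
from h import *
d=get_image("top"); P=cloud(d)
m=(P[...,2]>66)&(P[...,2]<140)
Q=P[m]; r=np.array([torack(p[:2]) for p in Q]); k=(abs(r[:,1])<100)&(r[:,0]<60)&(r[:,0]>-110)
r=r[k];Q=Q[k]
for lo,hi in((-100,0),(0,100)):
    q=r[(r[:,1]>lo)&(r[:,1]<hi)]; print(lo,len(q),np.sort(q[:,0])[:6].round(1))
s=get_image("wrist"); cv2.imwrite("pics/w8.png",s["img"])
E
```

```text
-100 386 [-33.4 -33.2 -32.7 -32.  -31.5 -31.2]
0 409 [-41.5 -41.2 -41.  -40.4 -40.3 -39.8]
```

View pics/w8.png

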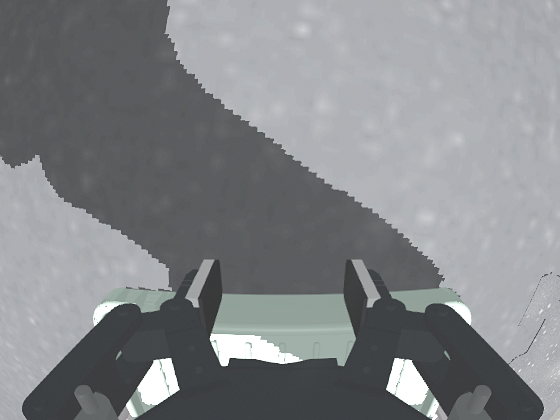

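Call:
carry_out --series '[[[-0.9,-0.05,0,0,0,0,6],[-1.8,-0.05,0,0,0,0,6],[-2.7,-0.05,0,0,0,0,6],[-3.6,-0.05,0,0,0,0,6],[-4.4,-0.05,0,0,0,0,6]]]'

```text
clock: 8.53
eef_pos: [606.7, 160.5, -0.4]
tool_rot: [-3.141, -0.001, -2.97]
force: [-2.6, -0.7, 0.2]
width: 60.1
```

```bash
python3 chk.py 9; python3 - <<'E'
from h import *
go(rk(-116,0,0),RT+np.pi)
E
```

```text
[ 6.067e+02  1.605e+02 -4.000e-01] [-3.1411e+00 -1.4000e-03 -2.9700e+00] [-2.6 -0.7  0.2] [-139.8    0.3]
top [172.9 392.1] [ 53.3 105. ] -0.1678
scene [-71.1 -63.2] [120.8  79. ] 0.2618
    -140 [-103.7  -49.2]
shift cm [-2.19 -0.05 -0.02] rot [0.    0.002 0.003]
```

View pics/scene9.png

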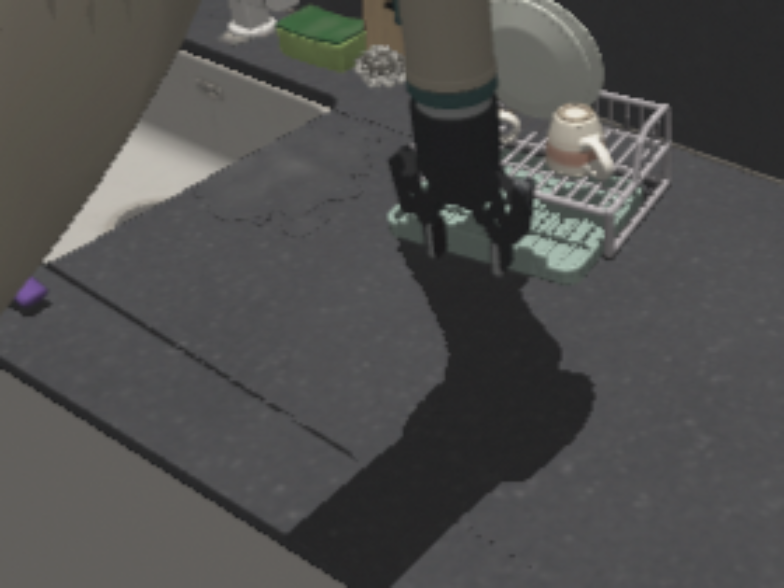

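Now the last stretch, going slower.

Call:
carry_out --series '[[[-0.5,-0.05,0,0,0,0,6],[-0.9,-0.05,0,0,0,0,6],[-1.3,-0.05,0,0,0,0,6],[-1.7,-0.05,0,0,0,0,6],[-1.9,-0.05,0,0,0,0,6]]]'

```text
clock: 9.05
eef_pos: [626.5, 163.4, -0.4]
tool_rot: [-3.142, 0.0, -2.971]
force: [-2.8, -0.2, 0.8]
width: 59.9
```

Call:
carry_out --series '[[[-0.1,0,0,0,0,0,6],[-0.2,0,0,0,0,0,6],[-0.3,0,0,0,0,0,6]]]'

```text
clock: 9.3
eef_pos: [628.7, 163.8, -0.3]
tool_rot: [-3.141, -0.0, -2.97]
force: [-2.6, -0.5, 0.9]
width: 59.8
```

Call:
carry_out --series '[[[-0.1,0,0,0,0,0,6],[-0.2,0,0,0,0,0,6]]]'

```text
clock: 9.47
eef_pos: [630.9, 164.2, -0.4]
tool_rot: [-3.141, -0.0, -2.97]
force: [-2.0, 0.1, 0.5]
width: 60.4
```

```bash
python3 - <<'E'
from h import *
s=read_state();print(s["force"],s["eef_pos"],torack(s["eef_pos"][:2]))
E
```

```text
[-1.96909261  0.05849269  0.45603152] [ 6.30886444e+02  1.64210020e+02 -3.60521651e-01] [-115.2562239    -0.11957353]
```

Call:
carry_out --series '[[[-0.1,0,0,0,0,0,6],[-0.2,0,0,0,0,0,6],[-0.2,0,0,0,0,0,6]]]'

```text
clock: 9.72
eef_pos: [631.5, 164.4, -0.4]
tool_rot: [-3.141, -0.003, -2.97]
force: [-5.9, -0.6, 2.7]
width: 59.6
```

Call:
carry_out --series '[[[-0.1,0,0,0,0,0,6],[-0.15,0,0,0,0,0,6],[-0.15,0,0,0,0,0,6]]]'

```text
clock: 9.97
eef_pos: [631.5, 164.4, -0.5]
tool_rot: [-3.14, -0.005, -2.97]
force: [-9.3, -1.1, 5.5]
width: 59.9
```

The tool stopped at rack x ≈ -114.6 mm, where the model expects about -116, and the force is rising: the tray is against the bar. Backing off straight.

Call:
carry_out --series '[[[0.5,0,0,0,0,0,6],[1.5,0,0,0,0,0,6],[3,0,0,0,0,0,6],[5,0,-1,0,0,0,6],[7,0,-4,0,0,0,6]]]'

```text
clock: 10.38
eef_pos: [563.5, 151.7, 36.9]
tool_rot: [-3.141, -0.004, -2.971]
force: [-0.7, -0.9, 0.4]
width: 59.7
```

Call:
carry_out --series '[[[3,0,-4,0,0,0,6],[5,0,-8,0,0,0,6],[6,-3,-12,0,0,0,6],[6,-6,-16,0,0,0,6],[6,-10,-20,0,0,0,6]]]'

```text
clock: 10.8
eef_pos: [519.7, 72.1, 211.9]
tool_rot: [3.141, 0.004, -2.966]
force: [1.0, -1.1, -0.4]
width: 60.2
```

Call:
carry_out --series '[[[0,-4,0,0,0,0,6],[0,-8,0,0,0,0,6],[0,-12,0,0,0,0,6],[0,-16,0,0,0,0,6],[0,-20,0,0,0,0,6]]]'

```text
clock: 11.22
eef_pos: [554.8, -128.3, 209.9]
tool_rot: [-3.14, 0.003, -2.971]
force: [1.4, -0.1, 0.6]
width: 59.7
```

```bash
python3 - <<'E'
from h import *
s=read_state(); print(s["eef_pos"],s["force"])
for n in ("top","scene"):
    d=get_image(n); P=plane(d,13.); Z=cloud(d)
    g=green(d["img"])
    r=np.array([torack(p) for p in P[...,:2].reshape(-1,2)]).reshape(420,560,2)
    m=g&(r[...,0]>-150)&(r[...,0]<-60)&(abs(r[...,1])<130)
    q=r[m]
    for a in range(-90,100,20):
        w=q[(q[:,1]>=a)&(q[:,1]<a+20),0]
        if len(w): print(n,a,np.sort(w)[:2].round(1),end=" ")
    q2=q[q[:,0]<-78]; print("\n y ext",np.percentile(q2[:,1],[.5,99.5]).round(1))
    cz=Z[m][:,2]; print("z",np.nanpercentile(cz,[5,50,95]).round(1))
    cv2.imwrite(f"pics/{n}_end.png",cv2.resize(d["img"][80:290,100:380] if n=="scene" else d["img"][120:290,150:350],(784,588)))
E
```

```text
[ 554.75292767 -128.29536592  209.93963782] [ 1.38191914 -0.09804023  0.61349212]
top -90 [-103.3 -102.8] top -70 [-102.8 -102.3] top -50 [-102.3 -101.8] top -30 [-102.8 -102.3] top -10 [-102.9 -102.4] top 10 [-102.4 -101.9] top 30 [-102.9 -102.4] top 50 [-103.  -102.4] top 70 [-103.5 -103. ] top 90 [-102.  -101.4] 
 y ext [-103.8  102.3]
z [-1.5  4.7 28.7]
scene -90 [-115.7 -112.4] scene -70 [-114.  -113.5] scene -50 [-114.6 -114. ] scene -30 [-115.1 -111.2] scene -10 [-111.1 -106.5] scene 10 [-115.7 -112.8] scene 30 [-115.7 -113.4] scene 50 [-108.1 -104. ] scene 70 [-115.1 -113.3] scene 90 [-106.2 -102.1] 
 y ext [-109.6  102.6]
z [ 0.7  4.9 27.4]
```

View pics/scene_end.png

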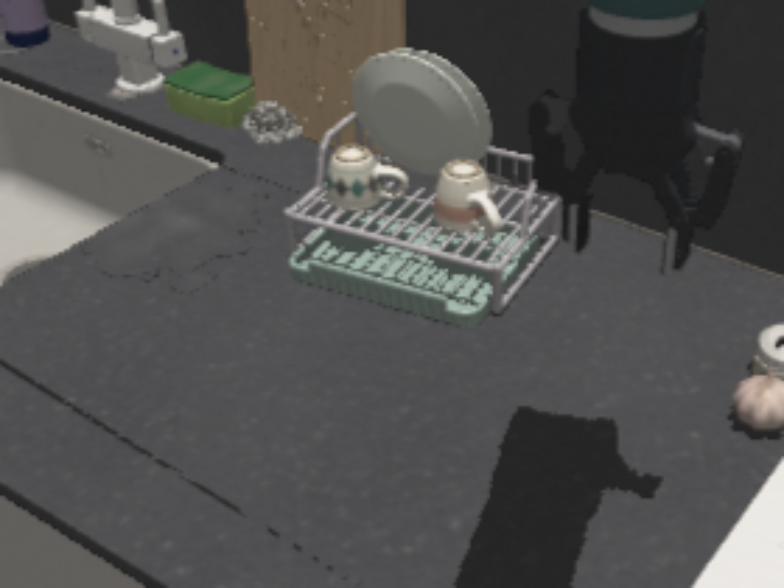

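View pics/top_end.png

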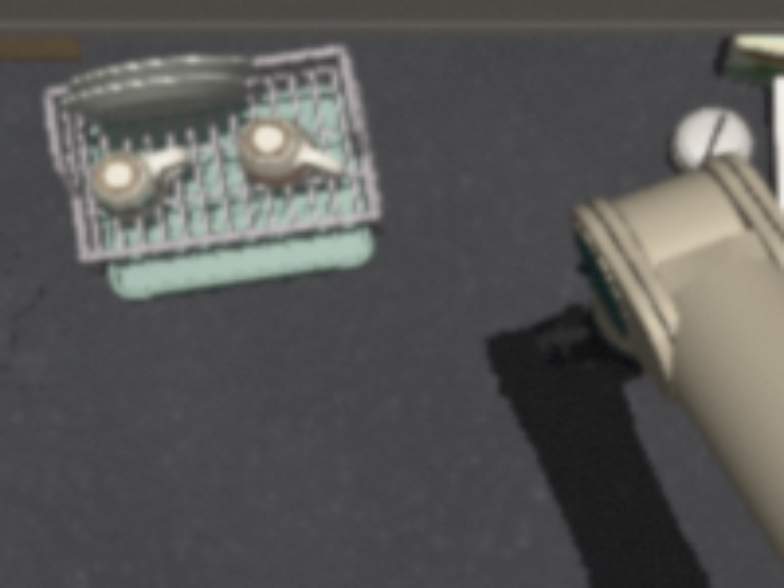

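```bash
python3 - <<'E'
from cell import read_state, finish_job
print(read_state()["clock"]); print(finish_job())
E
```

```text
11.3167
the job is handed in; nothing more can be done
None
```

The tray is home under the rack, and I handed the job in at about 11.3 s of the 64 s allowed.

**What I did:** With the two fingers spread, I pushed the tray's left side to move it about 19 mm onto the rack's centre line and square it up. Then I pushed on the raised pull at the front, between the legs, until it stopped against the back bar. Contact force was about 2–3 N on the way in and rose to about 9 N at the stop. After that I backed the arm off and lifted it clear.

**Last checks:**
- **Depth:** The front wall reads at rack x ≈ -103 mm in the top view, and the tool position at the stop gives -103.5 mm. The ideal is -105 mm, so this is within calibration error.
- **Centring and heading:** The tray's side edges read about -104 and +102 mm in the top view, so it is within about 1 mm of the centre line. Its front edge shows no measurable turn.
- **Other objects:** The cups and timer look unmoved in the last pictures, and so does the garlic. The teaspoon was outside the last pictures I viewed, but the arm stayed well clear of it near the tray. I did not measure any of these objects again.

**One disagreement:** The scene camera's reading of the front wall was noisy, between -106 and -116 mm. That method projects everything at the 13 mm wall height, which is wrong for the lower parts of the wall that this camera sees, so I did not rely on it.

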